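Set the bench polisher to fast and start it

ROBOT

A 6-joint arm with a two-finger parallel gripper is mounted at the origin on the work surface. World frame = base frame: x ahead of the robot, y to its left, z up, the work surface at z = 0. Lengths are in mm, angles in rad, forces in N, time in s.
With the tool pointing down it reaches from about 350 to 875 mm from the base axis. Payload 4.2 kg.
Tool frame: the origin (TCP) lies at the very end of the fingers, on their centre line; the grasp point (between the pads) lies arm.hold_point_z behind it (arm.hold_point_z is the distance from the TCP to the grasp point, in mm); z points along the fingers, y is the direction in which the jaws open and shut (so a half turn about z gives the same grasp; the last joint's range is limited). The gripper opens to 85 mm and grips with 20 to 120 N. Pads are 22 mm wide; open, the fingers measure 114 mm over their backs; the gripper's body (76 mm by 85 mm) begins 54 mm behind the grasp point. The pads swing forward as they close: fully open they stand 13 mm farther back than shut.
Start: joints at [-1.082, 0.385, 0.008, 0, -1.194, -0.259], TCP at [142.382, -608.545, 231.312] pointing down, gripper open.
Joint ranges: [-3.14, 3.14], [-1.21, 2.06], [-1.07, 1.41], [-3.16, 2.05], [-2.99, -0.16], [-3.1, 3.1]. Speed limits (rad/s): [2.79, 2.79, 3.14, 3.14, 3.14, 3.14].

INTERFACE

Orientations are given as a unit quaternion [x, y, z, w].
In Python, from bench import arm gives the robot as it stands.
- The arm moves only by the tool step_arm, never from a script. Its argument "series" is a list of rows, each a list of 6 numbers: the shift along the world's x, y, z scaled (see below), then the turn, a rotation vector about the world's x, y, z scaled (see below). A call has 1 to 12 rows; each row is the pose to reach, as a shift and turn from the pose commanded when the call began; what a row does not reach only later rows make up. The controller multiplies each number of a shift by 400 mm and each number of a turn by pi/2 rad. A row lasts 1/12 s, in which the tool goes at most 41.7 mm and 7.16 degrees, less where a joint would pass 70% of its speed; a pose out of reach is approached as far as the arm can. A call with a number of a shift or a turn outside -1 to 1 is refused whole. A call with a gripper value outside its range is refused whole. "jaw" is the opening, from -1 (shut) to 1 (fully open), set as the call begins (left out, the last holds). The fingers move at their own pace and stop on an object; the grip force is fixed at half the most. Time passes only in rows, so rows that repeat a pose let the fingers close. It gives the time, the measured TCP pose, the force and the opening at its end, in the units of the state.
- arm.read_state(): the state, without advancing time (a new reading comes with each control period).
- arm.get_image(name): name is "scene" or "top" or "wrist"; returns a dict with "image" (420x560x3 uint8, red, green, blue), "camera_matrix" (3x3 intrinsics, pixels), "k1" (the pictures are not rectified: a ray, as slopes to the right and down, at radius r is drawn at 1 + k1 r^2 times it, then the intrinsics apply), "world_from_camera" (4x4, takes a point from camera to world coordinates). Camera axes: x right, y up, looking along -z (the intrinsics and any distortion apply to the point x, -y, -z); pixel columns grow to the right and rows downward; lengths in mm; the calibration is good to about 2 mm. A picture is of the moment at which its call begins. There is no depth.
- arm.job_done(): hands the job in, once; it reports no verdict.
The state is a dict: "clock": time; "joints": joint angles; "joint_vel": joint speeds; "joint_efforts": joint torques, N m; "position": TCP position; "ee_rot": TCP orientation; "contact_force": force on the tool from outside, world axes, zero at the start; "wrist_torque": the same for the moment, N m; "gripper_width": finger opening in mm.
Only numpy, scipy, OpenCV 4.12 (cv2) and the standard library are available. Lean on these libraries where they do the work, as an engineer would, in place of code of your own. Each camera call takes 0.05 s, during which the arm holds its last target.

TASK

Get the bench polisher ready for the final polish: push its yellow-knobbed speed lever from neutral past the slow notch all the way to the fast stop (the two-dot mark), then press the green start button right down and let it go. Only push and press: leave the red stop button alone, do not press start before the lever is at fast, and do not shift or lift anything that lies around.

Things in the scene. Friction and masses are not known exactly. Their poses are not given: they have to be found in the camera images.
- polisher: Grey-green bench polisher, fixed. Origin under its base's middle; its own +x points from the operator (robot) side to the motor, +y left, z up; it may be turned. Base 300 (x) x 240 mm (y), deck 50 mm up. Motor with wheels over x 38 to 150, y -190 to 190, up to 227 mm high. Controls at x -95: lever left; grey switch box right (75 x 100 mm, y -118 to -17, top 95 mm up).
- lever_pivot (a point): Hinge of the speed lever, inside the base, at (-95, 55, 20) mm in the polisher's frame. The lever swings about the polisher's x axis. Two iron quadrant cheeks stand either side of it along its sweep, 36 mm wide over both (x), rising to 80 mm above the bench.
- lever_knob (a point): Centre of the lever's yellow ball knob, 26 mm diameter, 110 mm from the hinge on a 10 mm steel stem; moves with the lever. Neutral: it leans to the polisher's +y (left), 53 mm left of the hinge, 117 mm above the bench. Slow: upright, 130 mm up. Fast: leans 53 mm to -y (right), towards the switch box, 117 mm up.
- speed_lever (a joint): Lever angle, rad: 0 = neutral (bar mark), 0.5 = slow (one dot), 1.0 = fast (two dots), a hard end stop. It grows as the knob goes to the polisher's -y (right). A spring detent holds each place: pushing it out takes 4 to 10 N, and past the middle of a gap (0.25, 0.75) it snaps on into the next; it may sit up to 0.04 off its place.
- start_button_top (a point): Centre of the top face of the green start button, 30 mm diameter, at (-95, -45, 117) mm in the polisher's frame, facing up; it moves down with the button.
- start_button (a joint): Travel of the green button, m: 0 = out, 0.006 = fully down. Spring return, about 5 N fully down. It stands 10 mm proud of its black collar (46 mm diameter).
- stop_button_top (a point): Centre of the top face of the red stop button, same size, at (-95, -92, 117) mm in the polisher's frame, 47 mm to the right of the green one. Not to be pressed.
- stop_button (a joint): Travel of the red button, m: 0 = out, 0.006 = fully down.
- compound_bar: Bar of green polishing compound, 30 x 70 x 22 mm, lying on the polisher's deck between the controls and the motor; origin under its middle. To be left alone.
- straight_razor: Folded straight razor, black handle, about 15 x 180 x 10 mm (long along its y), on the bench in front of the polisher; origin under its middle. To be left alone.
- safety_razor: Brass safety razor, handle 12 mm thick along its y, head 42 x 25 x 11 mm, 100 mm long over all, on the bench right in front of the polisher; origin under its middle. To be left alone.
- oil_bottle: Small cream oil bottle, 38 mm diameter, 100 mm tall, standing to the left of the polisher's controls; origin under its middle. To be left alone.
- cleaner_bottle: White cleaner bottle, 54 mm diameter, 115 mm tall, standing to the right of the polisher's controls; origin under its middle. To be left alone.
- hammer: Small hammer with brass-coloured handle lying on the left of the bench. To be left alone.
- whetstone: Grey whetstone, 160 x 62 x 28 mm, on the right of the bench; origin under its middle. To be left alone.

How it is judged:
By the outcome, as a careful person would: the job done as asked, in the order asked, and still so for the second after the job is handed in, with the robot touching nothing.
It also fails if it takes over 45 s, if anything falls off the work surface, if the arm or the gripper's body presses on something with over 40 N, if the wrist force passes 120 N, or if a joint passes its speed limit or range.

## Working session

There is one attempt and no reset: what is moved stays moved. The work goes in short steps, Python scripts to look and compute and a tool call to move; the robot and the scene stay as the last step left them, time stands still between calls to the robot, and variables do not carry over. Pictures are saved under pics/ and viewed, and the job is handed in when it is done.

Besides the shell and the picture viewer there is one more tool, called after "Emit:" as name(argument=value, ...) on one line, values as JSON. step_arm: Moves the arm, as the interface text tells. Shifts and turns lie within -1 to 1; 1 stands for 400 mm of shift or pi/2 rad of turn. Its arguments: {"type":"object","properties":{"series":{"type":"array","items":{"type":"array","items":{"type":"number","minimum":-1,"maximum":1}}},"jaw":{"type":"number"}},"required":["series"]}

```bash
mkdir -p pics; cat > h.py <<'E'
import numpy as np, cv2
from bench import arm
def grab(n,fn):
    d=arm.get_image(n); cv2.imwrite('pics/'+fn,cv2.cvtColor(np.array(d['image']),cv2.COLOR_RGB2BGR))
    np.savez('pics/'+fn+'.npz',image=d['image'],K=d['camera_matrix'],k1=d['k1'],T=d['world_from_camera']); return d
def ld(fn):
    z=np.load('pics/'+fn+'.npz'); return z
def ray(d,u,v):
    K=np.array(d['K']);k1=float(d['k1']);T=np.array(d['T'])
    p=cv2.undistortPoints(np.array([[[u,v]]],float),K,np.array([k1,0,0,0,0.]))[0,0]
    r=T[:3,:3]@np.array([p[0],-p[1],-1.]); return T[:3,3],r/np.linalg.norm(r)
def onz(d,u,v,z):
    o,r=ray(d,u,v); return o+r*(z-o[2])/r[2]
def tri(rs):
    A=0;b=0
    for o,r in rs:
        P=np.eye(3)-np.outer(r,r);A=A+P;b=b+P@o
    x=np.linalg.solve(A,b); return x,[np.linalg.norm((np.eye(3)-np.outer(r,r))@(x-o)) for o,r in rs]
def proj(d,p):
    K=np.array(d['K']);T=np.linalg.inv(np.array(d['T']));q=T[:3,:3]@p+T[:3,3]
    a=np.array([q[0],-q[1]])/-q[2]; a=a*(1+float(d['k1'])*(a@a)); return K[0,0]*a[0]+K[0,2],K[1,1]*a[1]+K[1,2]
E
python3 - <<'E'
from h import *
for n in ['scene','top','wrist']: grab(n,n+'0.png')
s=arm.read_state()
print({k:np.round(v,3).tolist() for k,v in s.items()}, arm.hold_point_z)
E
```

```text
{'clock': 0.15, 'joints': [-1.082, 0.385, 0.007, -0.0, -1.194, -0.259], 'joint_vel': [-0.002, -0.002, 0.002, -0.0, -0.0, -0.001], 'joint_efforts': [-0.0, -39.268, 18.858, 4.189, -0.003, -0.0], 'position': [142.275, -608.151, 230.507], 'ee_rot': [-0.115, 0.993, 0.001, -0.0], 'contact_force': [0.603, -0.124, -0.529], 'wrist_torque': [0.0, -0.018, 0.031], 'gripper_width': 85.519} 18.700000000000003
```

```bash
ls
```

```text
h.py
pics
```

View pics/scene0.png

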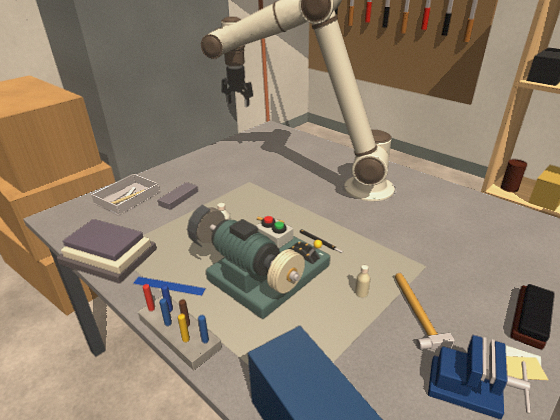

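View pics/top0.png

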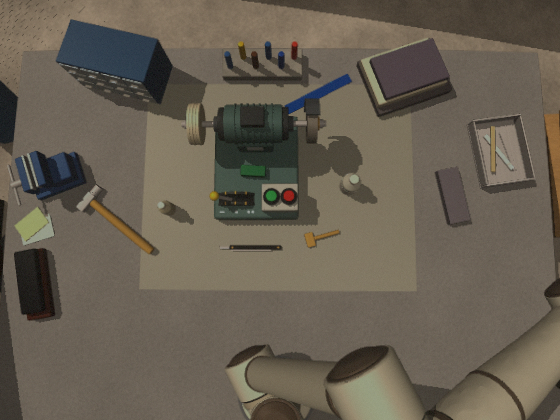

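View pics/wrist0.png

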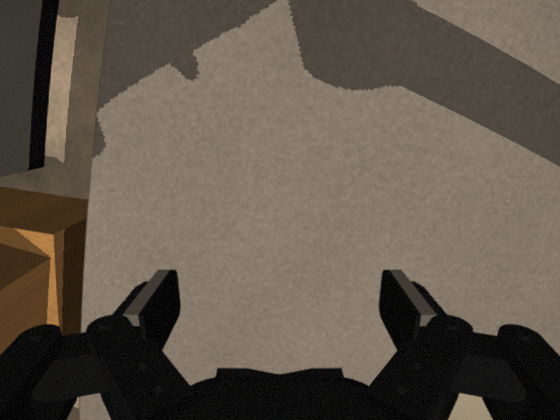

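The top view shows the polisher at about (256,165), nearly square to the robot. The yellow knob is at (213,196), green at (271,197) and red at (289,197). The scene view shows the knob at (318,244), green at (280,227) and red at (268,221).

```bash
cat >> h.py <<'E'
def blob(d,col,roi):
    im=np.array(d['image']); hsv=cv2.cvtColor(im,cv2.COLOR_RGB2HSV)
    R={'y':[((22,140,120),(33,255,255))],'g':[((50,130,60),(85,255,255))],'r':[((0,150,90),(8,255,255)),((172,150,90),(180,255,255))]}[col]
    m=sum(cv2.inRange(hsv,a,b) for a,b in R)
    x0,y0,x1,y1=roi; mm=np.zeros_like(m); mm[y0:y1,x0:x1]=m[y0:y1,x0:x1]
    n,l,s,c=cv2.connectedComponentsWithStats(mm); 
    i=1+np.argmax(s[1:,4]); return c[i],s[i]
E
python3 - <<'E'
from h import *
t=ld('top0.png');s=ld('scene0.png')
R={'y':((200,185,225,210),(305,235,330,255)),'g':((262,187,281,207),(270,218,290,236)),'r':((281,187,300,207),(258,212,280,232))}
P={}
for c,z in (('y',117),('g',117),('r',117)):
    a,sa=blob(t,c,R[c][0]);b,sb=blob(s,c,R[c][1])
    x,e=tri([ray(t,*a),ray(s,*b)])
    print(c,a,sa,b,sb,'tri',x.round(1),np.round(e,1),'top plane',onz(t,*a,z).round(1),'scene',onz(s,*b,z).round(1))
for n,d in (('top',t),('scene',s)):
    print(d['T'][:3,3])
im=cv2.imread('pics/top0.png')[90:260,140:380]; cv2.imwrite('pics/top0c.png',cv2.resize(im,None,fx=3.3,fy=3.3,interpolation=cv2.INTER_CUBIC))
im=cv2.imread('pics/scene0.png')[190:320,180:380]; cv2.imwrite('pics/scene0c.png',cv2.resize(im,None,fx=4,fy=4,interpolation=cv2.INTER_CUBIC))
E
```

```text
y [212.55263158 194.71052632] [210 191   7   8  38] [317.86842105 242.68421053] [314 240   8   7  38] tri [548.3 171.9 121.8] [1.5 1.5] top plane [548.1 173.9 117. ] scene [544.4 167.  117. ]
g [270.86956522 195.32608696] [266 190  11  11  92] [278.87755102 224.85714286] [275 222   9   7  49] tri [549.1  16.9 111.8] [1.3 1.3] top plane [547.4  17.8 117. ] scene [555.1  20.9 117. ]
r [288.5        195.37777778] [284 190  10  11  90] [268.         219.18181818] [264 216   9   7  55] tri [549.3 -30.4 111.6] [1.4 1.4] top plane [547.6 -29.3 117. ] scene [555.6 -25.9 117. ]
[ 372.34697778  -14.19221733 1277.05838314]
[1322.25593214  762.74601249  873.1335478 ]
```

View pics/top0c.png

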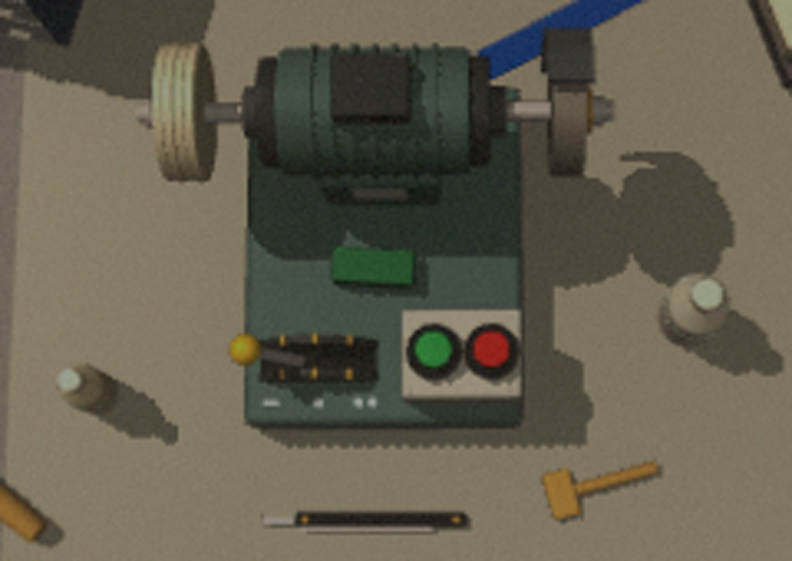

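View pics/scene0c.png

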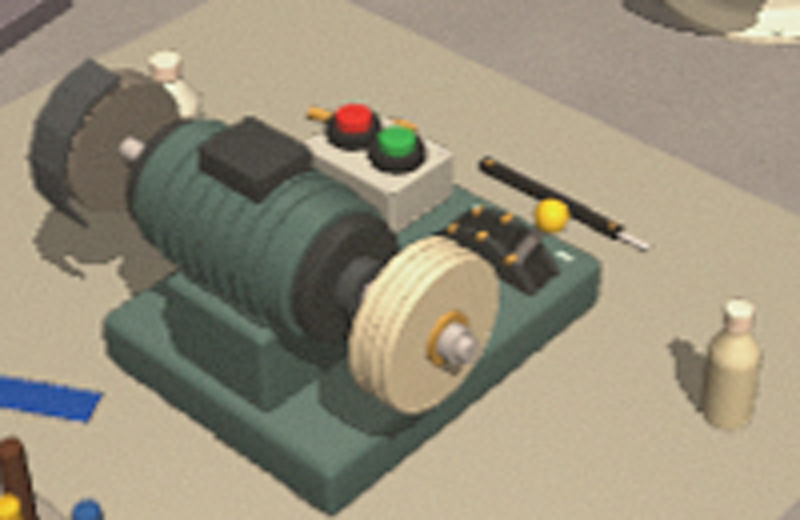

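Green and red agree with the model at yaw ≈ 0: green is at (547.5, 17.8), so the knob should be near (548, 171) and at about (548, 65) when fast. I'll shut the gripper, square it and travel.

Emit:
step_arm(series=[[0.69,0.77,0,0,0,-0.147],[0.69,0.77,0,0,0,-0.147],[0.69,0.77,0,0,0,-0.147],[0.69,0.77,0,0,0,-0.147],[0.69,0.77,0,0,0,-0.147],[0.69,0.77,0,0,0,-0.147],[0.69,0.77,0,0,0,-0.147],[0.69,0.77,0,0,0,-0.147],[0.69,0.77,0,0,0,-0.147],[0.69,0.77,0,0,0,-0.147],[0.69,0.77,0,0,0,-0.147],[0.69,0.77,0,0,0,-0.147]], jaw=-1)

```text
clock: 1.15
position: [419.5, -298.8, 231.1]
ee_rot: [-0.001, 1.0, 0.0, -0.0]
contact_force: [0.3, 0.5, 0.6]
gripper_width: 0.1
```

```bash
python3 - <<'E'
from h import *
t=ld('top0.png');s=ld('scene0.png')
print('oil base/top',onz(t,168,211,0).round(),onz(t,161,206,100).round(), 'scene',onz(s,363,268,100).round(),onz(s,362,294,0).round())
E
```

```text
oil base/top [517. 323.   0.] [519. 317. 100.] scene [532. 317. 100.] [526. 320.   0.]
```

Emit:
step_arm(series=[[0.32,0.9,0,0,0,0],[0.32,0.9,0,0,0,0],[0.32,0.9,0,0,0,0],[0.32,0.9,0,0,0,0],[0.32,0.9,0,0,0,0],[0.32,0.9,0,0,0,0],[0.32,0.9,0,0,0,0],[0.32,0.9,0,0,0,0],[0.32,0.9,0,0,0,0],[0.32,0.9,0,0,0,0],[0.32,0.9,0,0,0,0]])

```text
clock: 2.07
position: [546.9, 60.5, 230.6]
ee_rot: [-0.0, 1.0, -0.0, -0.001]
contact_force: [-0.8, -0.7, 0.5]
gripper_width: -0.2
```

Emit:
step_arm(series=[[0,0.39,0,0,0,0],[0,0.39,0,0,0,0],[0,0.39,0,0,0,0],[0,0.39,0,0,0,0],[0,0.39,0,0,0,0],[0,0.39,0,0,0,0],[0,0.39,0,0,0,0]])

```text
clock: 2.65
position: [546.3, 213.4, 231.1]
ee_rot: [0.002, 1.0, -0.0, -0.0]
contact_force: [0.2, -0.6, 0.5]
gripper_width: -0.1
```

```bash
python3 - <<'E'
from h import *
w=grab('wrist','w1.png'); w=ld('w1.png')
s=arm.read_state(); print(s['position'],s['ee_rot'],s['contact_force'])
for n,p in (('knob',(548,171,117)),('green',(547.5,17.8,117)),('tcp',s['position'])): print(n,proj(w,np.array(p,float)))
E
```

```text
[546.33906548 213.24006254 231.25679694] [ 1.81134022e-03  9.99998258e-01 -2.73064765e-04 -3.58114578e-04] [ 0.66691265 -0.34494702 -0.66416754]
knob (np.float64(225.61704654151293), np.float64(213.8310607698454))
green (np.float64(40.590245258169574), np.float64(213.69289394014422))
tcp (np.float64(279.6280603506664), np.float64(277.1911806403351))
```

View pics/w1.png

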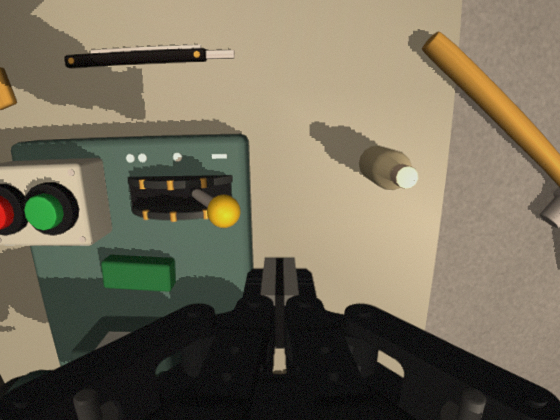

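The knob is at (224,211) in the wrist view against a predicted (226,214), which agrees to about 2 mm. The bottle is well clear. Lowering left of the knob.

Emit:
step_arm(series=[[0.004,0,-0.1,0,0,0],[0.004,0,-0.2,0,0,0],[0.004,0,-0.28,0,0,0],[0.004,0,-0.31,0,0,0],[0.004,0,-0.31,0,0,0]])

```text
clock: 3.12
position: [545.9, 212.0, 103.5]
ee_rot: [0.002, 1.0, -0.002, -0.004]
contact_force: [-0.4, -0.3, 0.4]
gripper_width: -0.2
```

Emit:
step_arm(series=[[0,-0.02,0,0,0,0],[0,-0.04,0,0,0,0],[0,-0.06,0,0,0,0],[0,-0.08,0,0,0,0],[0,-0.1,0,0,0,0],[0,-0.12,0,0,0,0],[0,-0.14,0,0,0,0],[0,-0.16,0,0,0,0],[0,-0.16,0,0,0,0]])

```text
clock: 3.87
position: [547.2, 149.2, 107.4]
ee_rot: [0.002, 1.0, -0.0, -0.001]
contact_force: [-0.4, 0.8, 1.1]
gripper_width: 0.0
```

```bash
python3 - <<'E'
from h import *
grab('wrist','w2.png');grab('scene','s2.png')
im=cv2.imread('pics/s2.png')[150:320,180:380]; cv2.imwrite('pics/s2c.png',cv2.resize(im,None,fx=3.5,fy=3.5,interpolation=cv2.INTER_CUBIC))
s=arm.read_state(); print(s['position'],s['contact_force'])
E
```

```text
[547.63495869 150.33253722 107.09953464] [ 0.65774133 -0.22884514  0.06742612]
```

View pics/w2.png

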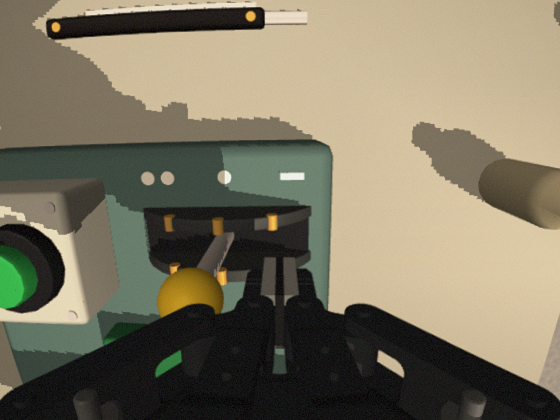

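View pics/s2c.png

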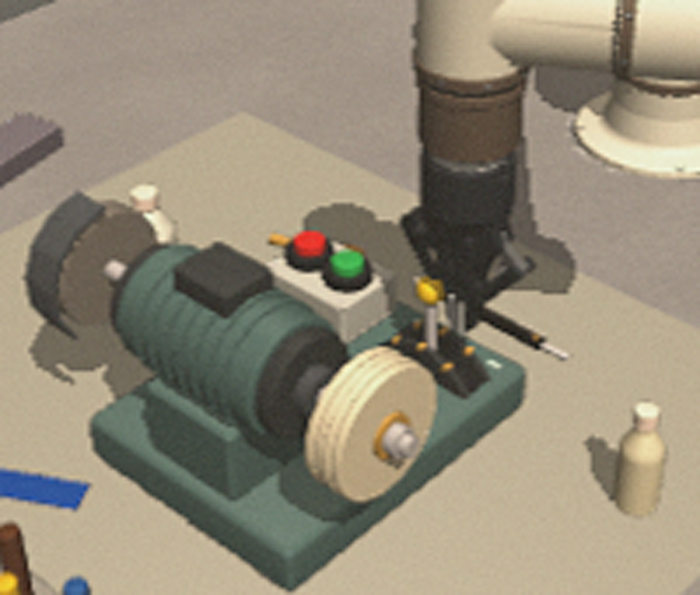

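The lever is upright at slow and undisturbed otherwise. Continuing to fast.

Emit:
step_arm(series=[[0,-0.02,0.01,0,0,0],[0,-0.04,0.01,0,0,0],[0,-0.06,0.01,0,0,0],[0,-0.08,0.01,0,0,0],[0,-0.1,0.01,0,0,0],[0,-0.115,0.01,0,0,0],[0,-0.13,0.01,0,0,0],[0,-0.14,0.01,0,0,0],[0,-0.14,0.01,0,0,0]])

```text
clock: 4.72
position: [547.8, 94.3, 111.2]
ee_rot: [0.001, 1.0, -0.0, -0.0]
contact_force: [-0.3, 0.3, -0.5]
gripper_width: 0.0
```

```bash
python3 - <<'E'
from h import *
grab('wrist','w3.png');grab('scene','s3.png')
im=cv2.imread('pics/s3.png')[150:320,180:380]; cv2.imwrite('pics/s3c.png',cv2.resize(im,None,fx=3.5,fy=3.5,interpolation=cv2.INTER_CUBIC))
s=arm.read_state(); print(s['position'],s['contact_force'])
E
```

```text
[548.03803773  95.1547168  111.31992238] [ 0.61578689 -0.65012976  0.48272534]
```

View pics/w3.png

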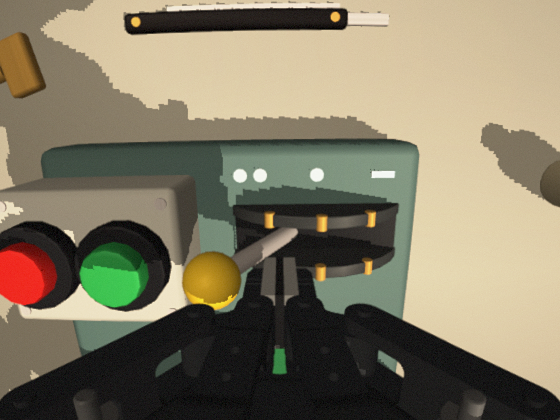

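View pics/s3c.png

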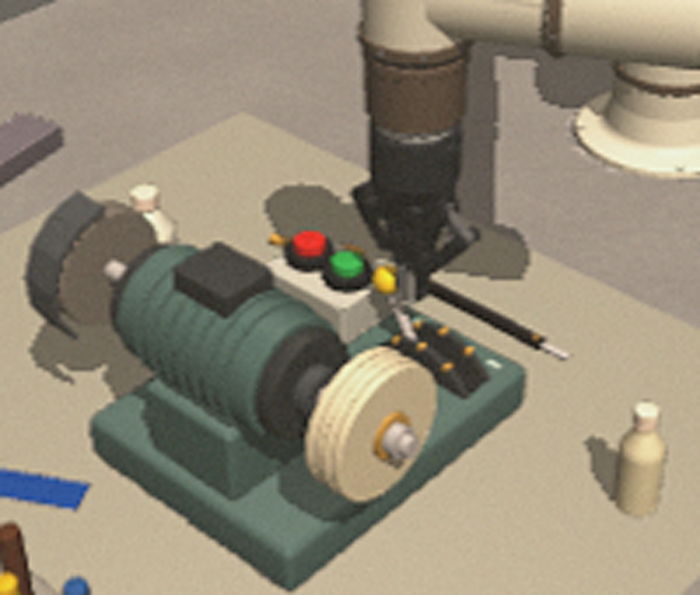

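It snapped to fast. I'll push on gently to confirm it is against the hard stop.

Emit:
step_arm(series=[[0,-0.005,0,0,0,0],[0,-0.01,0,0,0,0],[0,-0.01,0,0,0,0]])

```text
clock: 5.07
position: [547.9, 91.4, 111.3]
ee_rot: [0.0, 1.0, -0.0, -0.0]
contact_force: [-0.8, -0.4, 0.7]
gripper_width: 0.5
```

Emit:
step_arm(series=[[0,-0.004,0,0,0,0],[0,-0.007,0,0,0,0],[0,-0.007,0,0,0,0]])

```text
clock: 5.32
position: [548.1, 89.1, 111.3]
ee_rot: [0.001, 1.0, 0.001, 0.0]
contact_force: [-0.3, 2.4, -0.4]
gripper_width: -0.0
```

Emit:
step_arm(series=[[0,-0.003,0,0,0,0],[0,-0.005,0,0,0,0],[0,-0.005,0,0,0,0]])

```text
clock: 5.57
position: [548.2, 88.7, 111.3]
ee_rot: [0.001, 1.0, 0.002, 0.001]
contact_force: [-1.2, 8.6, -0.4]
gripper_width: -0.1
```

Emit:
step_arm(series=[[0,-0.003,0,0,0,0],[0,-0.005,0,0,0,0],[0,-0.005,0,0,0,0]])

```text
clock: 5.82
position: [548.3, 88.4, 111.3]
ee_rot: [0.001, 1.0, 0.003, 0.001]
contact_force: [-3.5, 14.5, -0.4]
gripper_width: 0.3
```

Emit:
step_arm(series=[[0,0.03,0,0,0,0],[0,0.06,0,0,0,0],[0,0.06,0.08,0,0,0],[0,0.06,0.16,0,0,0],[0,0.06,0.2,0,0,0],[0,0.06,0.2,0,0,0]])

```text
clock: 6.32
position: [550.5, 109.6, 196.0]
ee_rot: [-0.0, 1.0, 0.001, 0.004]
contact_force: [1.1, 1.1, -0.1]
gripper_width: -0.2
```

```bash
python3 - <<'E'
from h import *
grab('wrist','w4.png');grab('scene','s4.png');grab('top','t4.png')
s=arm.read_state(); print(s['position'],s['contact_force'])
w=ld('w4.png')
for n,p in (('knobfast',(548,64.8,117)),('green',(547.5,17.8,117)),('red',(547.5,-29.3,117))): print(n,np.round(proj(w,np.array(p,float)),1))
E
```

```text
[547.34732679 108.53794164 190.6237367 ] [-0.40803105 -0.21945205 -1.44241828]
knobfast [213.6 220.4]
green [145.6 219.7]
red [ 80.3 219.6]
```

View pics/w4.png

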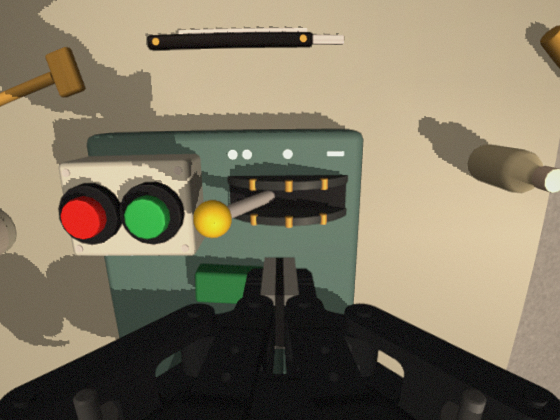

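The knob sits exactly at the predicted fast spot, (213,219) against (213.6,220.4), after a 14 N push on a hard stop. Green is at (147,217) as predicted. Moving above it.

Emit:
step_arm(series=[[0.001,-0.08,0,0,0,0],[0.001,-0.16,0,0,0,0],[0.001,-0.228,0,0,0,0],[0.001,-0.228,0,0,0,0],[0.001,-0.228,-0.06,0,0,0],[0.001,-0.228,-0.12,0,0,0],[0.001,-0.228,-0.16,0,0,0],[0.001,-0.228,-0.16,0,0,0],[0.001,-0.228,-0.16,0,0,0]])

```text
clock: 7.22
position: [547.5, 17.2, 125.8]
ee_rot: [0.0, 1.0, -0.001, -0.002]
contact_force: [0.5, -0.3, 1.0]
gripper_width: 0.1
```

```bash
python3 - <<'E'
from h import *
grab('wrist','w5.png');grab('scene','s5.png')
im=cv2.imread('pics/s5.png')[150:300,210:360]; cv2.imwrite('pics/s5c.png',cv2.resize(im,None,fx=4,fy=4,interpolation=cv2.INTER_CUBIC))
s=arm.read_state(); print(s['position'],s['contact_force'])
E
```

```text
[549.0104518   17.6747575  127.89244462] [0.67494604 0.17047001 1.10614015]
```

View pics/s5c.png

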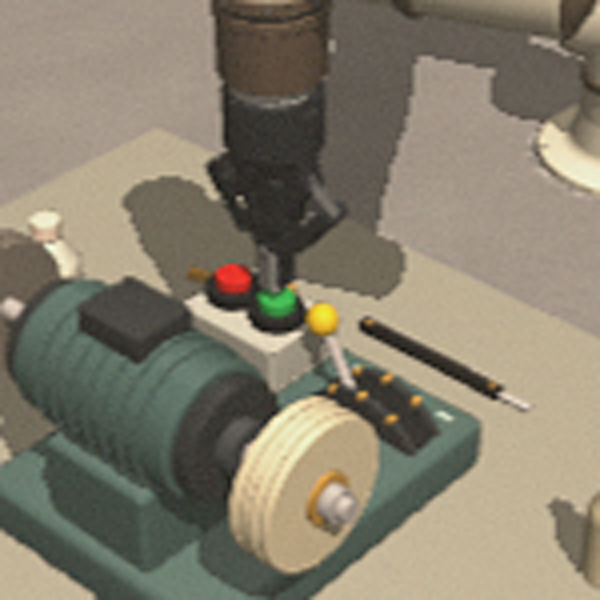

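View pics/w5.png

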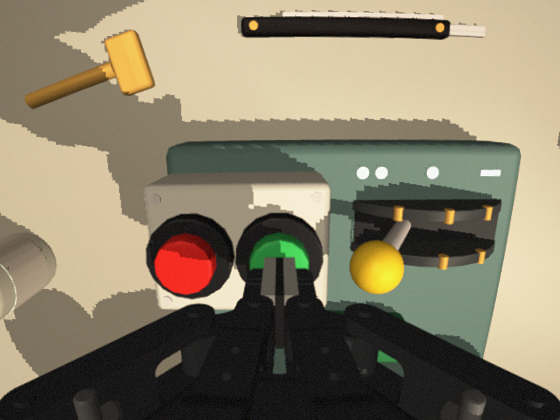

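The fingers are centred over green and clear of red and the knob. Pressing in stages.

Emit:
step_arm(series=[[0,0,-0.01,0,0,0],[0,0,-0.02,0,0,0],[0,0,-0.028,0,0,0],[0,0,-0.034,0,0,0],[0,0,-0.036,0,0,0],[0,0,-0.036,0,0,0]])

```text
clock: 7.82
position: [548.6, 17.6, 113.3]
ee_rot: [0.0, 1.0, 0.0, 0.0]
contact_force: [-0.4, 0.8, 4.2]
gripper_width: 0.0
```

Emit:
step_arm(series=[[0,0,-0.004,0,0,0],[0,0,-0.007,0,0,0],[0,0,-0.007,0,0,0]])

```text
clock: 8.07
position: [548.7, 17.6, 111.1]
ee_rot: [0.0, 1.0, 0.0, 0.0]
contact_force: [-2.5, 1.0, 7.7]
gripper_width: -0.0
```

Emit:
step_arm(series=[[0,0,-0.003,0,0,0],[0,0,-0.006,0,0,0],[0,0,-0.006,0,0,0]])

```text
clock: 8.32
position: [548.7, 17.6, 110.9]
ee_rot: [-0.0, 1.0, -0.0, 0.001]
contact_force: [-6.2, 2.0, 19.3]
gripper_width: 0.2
```

The button has bottomed out: 19 N with no further travel. Releasing and backing off.

Emit:
step_arm(series=[[0,0,0.02,0,0,0],[0,0,0.06,0,0,0],[0,0,0.14,0,0,0],[0,0,0.22,0,0,0],[0,0,0.3,0,0,0],[0,0,0.3,0,0,0],[-0.15,-0.1,0.3,0,0,0],[-0.22,-0.1,0.3,0,0,0],[-0.22,-0.1,0.3,0,0,0],[-0.22,-0.1,0.3,0,0,0],[-0.22,-0.1,0.3,0,0,0]])

```text
clock: 9.23
position: [460.0, -22.9, 227.8]
ee_rot: [0.001, 1.0, 0.0, 0.0]
contact_force: [0.3, 0.7, -0.1]
gripper_width: 0.0
```

```bash
python3 - <<'E'
from h import *
a,b,c=grab('scene','s6.png'),grab('top','t6.png'),grab('wrist','w6.png')
s=arm.read_state(); print(s['position'],s['contact_force'],s['clock'])
S=ld('s6.png');t0=ld('scene0.png')
for col,z,roi in (('y',0,(280,225,312,255)),('g',0,(270,218,290,236)),('r',0,(258,212,280,232))):
    print(col,blob(S,col,roi), blob(t0,col,roi) if col!='y' else '')
print('knob pred',proj(S,np.array([548,64.8,117.])),'at red blob same')
d=cv2.absdiff(S['image'],t0['image']).max(2); cv2.imwrite('pics/d6.png',(d>45).astype(np.uint8)*255)
v=np.hstack([cv2.resize(cv2.imread('pics/s6.png')[180:320,190:390],(800,560))]); cv2.imwrite('pics/s6c.png',v)
E
```

```text
[461.33232632 -22.24657499 227.47137796] [-0.17051366  0.99342392 -0.65462578] 9.3833
y (array([290.51428571, 228.82857143]), array([288, 226,   6,   8,  35], dtype=int32)) 
g (array([278.84313725, 224.94117647]), array([275, 222,   9,   7,  51], dtype=int32)) (array([278.87755102, 224.85714286]), array([275, 222,   9,   7,  49], dtype=int32))
r (array([268.        , 219.18181818]), array([264, 216,   9,   7,  55], dtype=int32)) (array([268.        , 219.18181818]), array([264, 216,   9,   7,  55], dtype=int32))
knob pred (np.float64(290.96060166737857), np.float64(229.4273750835299)) at red blob same
```

View pics/s6c.png

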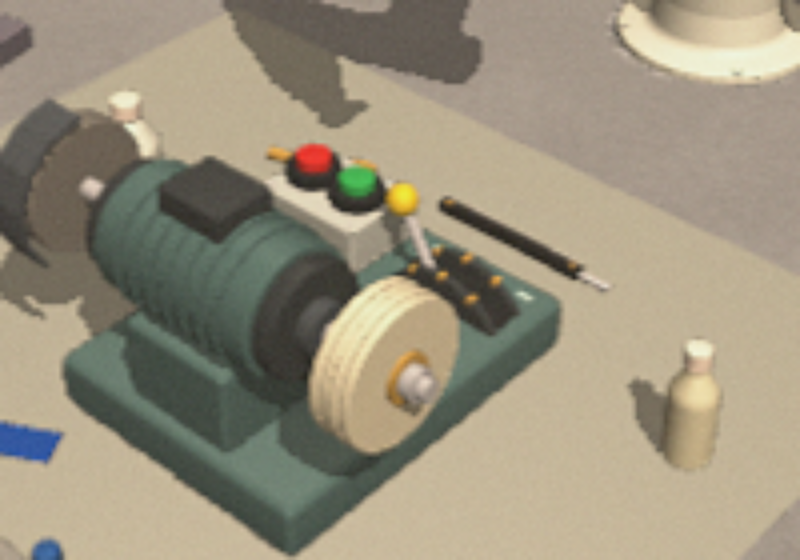

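View pics/d6.png

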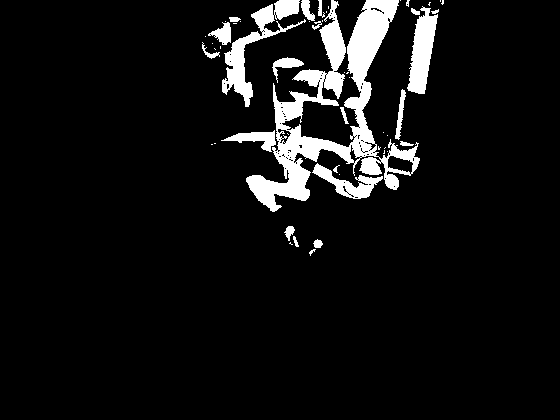

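View pics/t6.png

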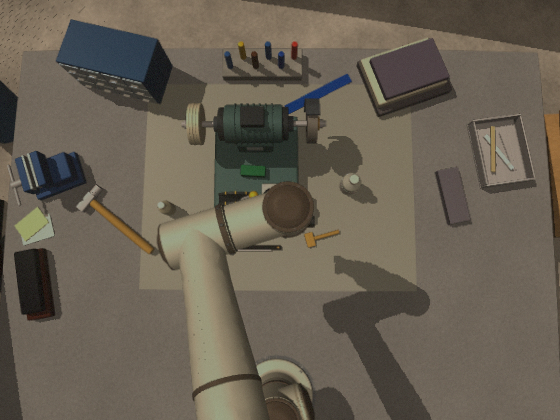

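The scene view shows the knob at (290.5,228.8) against a predicted fast spot of (291,229.4). Green (278.8,224.9) and red (268.0,219.2) are exactly where they started. Only the arm, its shadow and the lever differ from the first picture. Handing in.

```bash
python3 -c "
from bench import arm
print(arm.job_done())"
```

```text
the job is handed in; nothing more can be done
None
```

The speed lever is at the fast stop and the green start button has been pressed right down and released, in that order. The job was handed in with the robot clear, about 9.4 s into the 45 s.

- **Lever:** I pushed the knob with the shut fingers from neutral through slow to fast. At the end it held against a hard stop at about 14 N. In the last scene picture the knob is within 1 pixel of its predicted fast position.
- **Start button:** I pressed it until it stopped moving at about 19 N, with the fingertips at z 110.9 mm, which matches the 6 mm full travel. After release it is back at its starting height in the picture.
- **Everything else:** The red stop button was not touched. Comparing scene pictures from before and after, only the arm, its shadow and the lever had changed. In the last top view the arm hid the switch box and parts of the controls, so those checks rest on the scene view.

No check failed or disagreed beyond the roughly 2 mm calibration error.

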